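Calibrate the ward scale: load its pan and hold the recessed calibration switch

ROBOT

A 6-joint arm with a two-finger parallel gripper is mounted at the origin on the work surface. World frame = base frame: x ahead of the robot, y to its left, z up, the work surface at z = 0. Lengths are in m, angles in rad, forces in N, time in s.
With the tool pointing down it reaches from about 0.25 to 0.775 m from the base axis. Payload 4 kg.
Tool frame: the origin (TCP) lies at the very end of the fingers, on their centre line; the grasp point (between the pads) lies 19 mm behind it; z points along the fingers, y is the line along which they close (so a half turn about z gives the same grasp; the last joint's range is limited). The gripper opens to 94 mm and grips with 3 to 60 N. Pads are 16 mm wide; open, the fingers measure 119 mm over their backs; the gripper's body (75 mm by 177 mm) begins 78 mm behind the grasp point.
Start: joints at [1.081, 0.087, 1.371, -0, 1.684, -0.103], TCP at [0.207, 0.509, 0.206] pointing down, gripper open.
Joint ranges: [-3.1, 3.1], [-0.76, 2.03], [0.27, 2.55], [-1.08, 4.22], [0.17, 2.65], [-2.57, 2.57]. Speed limits (rad/s): [2.79, 2.79, 3.14, 3.14, 3.14, 3.14].

INTERFACE

Orientations are given as [roll, pitch, yaw] about the fixed x, y, z axes, in that order (R = Rz(yaw) Ry(pitch) Rx(roll)).
In Python, from bench import robot gives the robot as it stands. The module is installed in compiled form; this text tells all that it offers.
- The arm moves only by the tool move_arm, never from a script. Its argument "deltas" is one flat list of numbers, 7 for each row, row after row: the turn, a rotation vector about the tool's x, y, z in rad, then the shift along the tool's x, y, z in cm, then the closure, from -1 (fully open) to 1 (shut). A call has 1 to 8 rows; each row is the pose to reach, as a shift and turn from the pose commanded when the call began, along the tool's axes at that moment; what a row does not reach only later rows make up. A row lasts 1/10 s, in which the tool goes at most 50 mm and 8.59 degrees, less where a joint would pass 70% of its speed; a pose out of reach is approached as far as the arm can. A call with a gripper value outside its range is refused whole. The fingers move at their own pace and stop on an object; the grip force is fixed at half the most. Time passes only in rows, so rows that repeat a pose let the fingers close. It gives the time, the measured TCP pose, the force, the opening and the grip force at its end, in the units of the state.
- robot.get_obs(): the state, without advancing time (a new reading comes with each control period).
- robot.snapshot(name): name is "side" or "top"; returns a dict with "image" (384x512x3 uint8, red, green, blue), "depth" (384x512 float32, m along the optical axis (not along the pixel's ray), 0 where there is no reading), "fov_y" (degrees; the focal length in pixels is half the picture's height over the tangent of half this angle, whatever the lens; pixels are square), "cx", "cy" (the principal point, pixels), "origin" and "orientation" of the camera in the world. Camera axes: x right, y up, looking along -z (the intrinsics and any distortion apply to the point x, -y, -z); pixel columns grow to the right and rows downward; lengths in m; the calibration is good to about 2 mm. A picture is of the moment at which its call begins.
- robot.close_job(): hands the job in; it is judged then, once.
The state is a dict: "time": time; "joint_positions": joint angles; "qvel": joint speeds; "joint_torque": joint torques, N m; "tool_pos": TCP position; "ee_rot": TCP orientation; "wrist_force": force on the tool from outside, world axes, zero at the start; "wrist_torque": the same for the moment, N m; "width": finger opening in m; "finger_force": force on a finger pad.
Only numpy, scipy, OpenCV 4.12 (cv2) and the standard library are available. Lean on these libraries where they do the work, as an engineer would, in place of code of your own. Each camera call takes 0.05 s, during which the arm holds its last target. There are 200 camera calls.

TASK

Calibrate the small bench scale at its full load of 300 g: set the 200 g and 100 g steel weights down gently on its empty pan so that it carries 300 g in all, and let go of them. Then take the stylus out of its stand, put its thin tip down the access hole in the scale's front deck, push the recessed calibration switch down (fully, or nearly so) and keep holding it: finish with the stylus still in the gripper and the switch held down. Leave the mouse, the mug and the sanitiser bottle where they are.

Things in the scene. Friction and masses are not known exactly. Their poses are not given: they have to be found in the camera images.
- scale: White bench scale, 250 mm deep (x), 190 mm wide (y), fixed to the desk; origin under its centre. Its -x side is the front: a flat deck, 50 mm above the desk, with display, keys and one round access hole. Behind the deck is the square steel weighing pan.
- pan_top (a point): Centre of the top face of the pan, a level bare steel plate 154 mm (x) by 164 mm (y), 4 mm thick; axes as the scale's. Unloaded, the top stands 72 mm above the desk, 22 mm above the front deck; this point sinks with the pan.
- pan (a joint): How far the sprung pan has sunk, in m: 0 when empty (as at the start), 0.002 for each 100 g on it, so 0.006 at 300 g; it meets its stop at 0.014 (7 N).
- cal_hole (a point): Centre of the access hole's mouth, level with the front deck, 50 mm above the desk; axes as the scale's. The hole is 12 mm wide, vertical, slightly bevelled, on the right of the deck for one who faces the display: 125 mm in -x and 60 mm in -y from the pan's centre. The top of the black calibration switch, 10 mm across, lies 15 mm down inside.
- cal_switch (a joint): How far the calibration switch is pressed, in m: 0 up, 0.006 fully down. It moves straight down, springs back when let go, starts to yield at 2 N and is fully down at 6 N.
- mat: Black rubber mat, fixed, 235 mm (x) by 80 mm (y), 3 mm thick, origin under its centre, left or right of the scale. Three steel weights stand on it in a row along x, in any order, about 75 mm apart.
- w200_center (a point): Centre (22 mm above its foot) of the 200 g weight, the largest: an upright steel cylinder 30 mm across and 30 mm high with a knob 17 mm across on a thin neck, 44 mm high in all.
- w100_center (a point): Centre (18 mm above its foot) of the 100 g weight, the middle-sized: 24 mm across and 25 mm high, with a knob 14 mm across on a thin neck, 36 mm high in all.
- w50_center (a point): Centre (15 mm above its foot) of the 50 g weight, the smallest: 19 mm across and 20 mm high, with a knob 11 mm across on a thin neck, 30 mm high in all. Not needed.
- stylus_grip (a point): Middle of the grip of the stylus, 80 mm above its tip; z axis from tip to handle. The stylus is straight and stands upright, tip down: a steel tip 5 mm across and 45 mm long, a round guard 20 mm across and 4 mm thick, then a black round handle 12 mm across and 70 mm long; 119 mm in all, 20 to 45 g.
- stylus_tip (a point): The end of the stylus's thin steel tip, 80 mm below stylus_grip along its axis.
- stand: Stylus stand, fixed, on the other side of the scale from the mat; origin under its centre: a square grey block 34 mm wide, top 55 mm above the desk, on a black foot 75 mm square, 8 mm high. The stylus's guard rests on its top and the tip hangs in its 10 mm hole: lift it 45 mm to clear.
- mouse: Black computer mouse, 100 by 58 mm, 32 mm high; origin under its centre. To be left alone.
- mug: White mug, 80 mm wide, 92 mm high; origin under its centre. To be left alone.
- sanitiser: White pump bottle of hand sanitiser, 62 mm wide, 166 mm high; origin under its centre. To be left alone.
Mind the look-alikes: they are no part of the job. What is shaped like the part that bears w100_center but purple is not meant.

How it is judged:
By the outcome, as a careful person would: the job done as asked, in the order asked, and still so for the second after the job is handed in, while the arm keeps its last pose, push and grip.
It also fails if it takes over 64 s, if anything falls off the work surface, if the arm or the gripper's body presses on something with over 40 N, if the wrist force passes 120 N, or if a joint passes its speed limit or range.

## Working session

There is one attempt and no reset: what is moved stays moved. The work goes in short steps, Python scripts to look and compute and a tool call to move; the robot and the scene stay as the last step left them, time stands still between calls to the robot, and variables do not carry over. Pictures are saved under pics/ and viewed, at most 10 in all, crops included, and the job is handed in when it is done.

Besides the shell and the picture viewer there is one more tool, called after "Request:" as name(argument=value, ...) on one line, values as JSON. move_arm: Moves the arm, as the interface text tells. Its arguments: {"type":"object","properties":{"deltas":{"type":"array","items":{"type":"number"}}},"required":["deltas"]}

```bash
mkdir -p pics; cat > h.py <<'E'
import numpy as np, cv2
from bench import robot
from scipy.spatial.transform import Rotation as R
def snap(n,f=None):
    s=robot.snapshot(n)
    if f: cv2.imwrite(f'pics/{f}.png',s['image'][:,:,::-1])
    return s
def cam(s):
    o=np.array(s['orientation'],float)
    M=o if o.shape==(3,3) else R.from_euler('xyz',o).as_matrix()
    f=192/np.tan(np.radians(s['fov_y'])/2)
    return M,np.array(s['origin']),f
def ray(s,u,v):
    M,o,f=cam(s); d=M@np.array([(u-s['cx'])/f,-(v-s['cy'])/f,-1]); return o,d
def onz(s,u,v,z):
    o,d=ray(s,u,v); return o+d*(z-o[2])/d[2]
def proj(s,p):
    M,o,f=cam(s); c=M.T@(np.array(p)-o); return s['cx']+f*c[0]/-c[2], s['cy']-f*c[1]/-c[2]
def cloud(s):
    v,u=np.mgrid[:384,:512]; M,o,f=cam(s); d=s['depth']
    c=np.stack([(u-s['cx'])/f*d,-(v-s['cy'])/f*d,-d],-1); return c@M.T+o
E
python3 - <<'E'
from h import *
for n in('top','side'):
    s=snap(n,n+'0'); print(n,{k:v for k,v in s.items() if k not in('image','depth')})
print(robot.get_obs())
a=[cv2.imread(f'pics/{n}0.png') for n in('top','side')]
E
```

```text
top {'fov_y': 44.45986479538483, 'cx': 242.9553571131039, 'cy': 194.62455256972672, 'origin': array([0.41307687, 0.00800085, 1.51830025]), 'orientation': array([ 0.12238065, -0.01967216, -1.55945933])}
side {'fov_y': 55.58967401522667, 'cx': 244.52489957704674, 'cy': 188.9578806949576, 'origin': array([ 0.21430896, -0.82248566,  0.62708149]), 'orientation': array([ 1.04631214, -0.01128327, -0.41781843])}
{'time': 0.1, 'joint_positions': array([ 1.08087370e+00,  8.78710714e-02,  1.37208181e+00, -1.02411882e-05,
        1.68361562e+00, -1.03108125e-01]), 'qvel': array([ 0.0013071 , -0.00061261, -0.00248645, -0.00062982,  0.00127307,
        0.00222017]), 'joint_torque': array([ 1.45275506e-03, -3.41254163e+01, -3.03301620e+01,  7.18936999e-02,
        3.04103410e-02, -1.00392458e-04]), 'tool_pos': array([0.20725958, 0.50891944, 0.20443752]), 'ee_rot': array([-3.13962625e+00, -1.93240958e-04,  2.75477682e+00]), 'wrist_force': array([-0.45248064, -0.63109639,  0.41455776]), 'wrist_torque': array([ 0.0097551 ,  0.02523822, -0.04465258]), 'finger_force': 0.0, 'width': 0.09378881337887213}
```

View pics/top0.png

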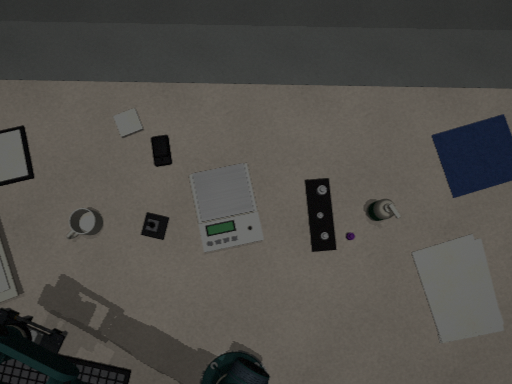

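View pics/side0.png

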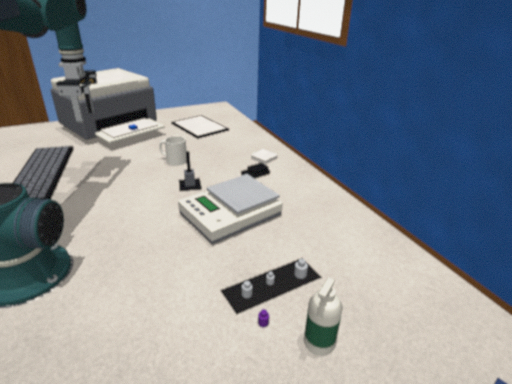

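The top view shows the mat with steel weights at (322,189), (320,215) and (324,236). A purple look-alike is off the mat at (350,236). The scale is at (227,208) with its hole near (250,228), the stand is at (154,225), and the sanitiser is at (382,209). By size, the 200 g looks like (322,189), the 100 g (324,236) and the 50 g (320,215). I'll confirm this in a crop.

```bash
python3 - <<'E'
from h import *
t=snap('top'); s=snap('side')
a=cv2.resize(t['image'][150:265,130:370],None,fx=3.3,fy=3.3,interpolation=cv2.INTER_CUBIC)[:,:,::-1]
b=cv2.resize(s['image'][140:335,170:350],None,fx=1.1,fy=1.1)[:,:,::-1]
b=cv2.resize(s['image'][250:335,210:340],None,fx=2.5,fy=2.5,interpolation=cv2.INTER_CUBIC)[:,:,::-1]
c=np.zeros((a.shape[0]+b.shape[0],a.shape[1],3),np.uint8);c[:a.shape[0]]=a;c[a.shape[0]:,:b.shape[1]]=b
b=cv2.resize(s['image'][140:240,170:290],None,fx=2.1,fy=2.1,interpolation=cv2.INTER_CUBIC)[:,:,::-1]
c[a.shape[0]:a.shape[0]+b.shape[0],340:340+b.shape[1]]=b
cv2.imwrite('pics/crop1.png',c); print(c.shape)
P=cloud(t)
for u,v in [(225,180),(240,245),(322,189),(320,215),(324,236),(350,236),(310,225),(154,225),(280,230)]: print(u,v,P[v,u].round(4))
Q=cloud(s)
for u,v in [(240,195),(215,228),(301,268),(270,279),(247,290),(300,220)]: print('s',u,v,Q[v,u].round(4))
E
```

```text
(592, 792, 3)
225 180 [0.6356 0.0379 0.077 ]
240 245 [ 0.437  -0.0122 -0.0058]
322 189 [ 0.6158 -0.2694  0.0471]
320 215 [ 0.5344 -0.2652  0.031 ]
324 236 [ 0.4677 -0.2766  0.0348]
350 236 [ 0.4686 -0.358   0.0393]
310 225 [ 5.040e-01 -2.381e-01  3.000e-04]
154 225 [0.4943 0.2551 0.0616]
280 230 [ 0.4865 -0.1406  0.0024]
s 240 195 [0.5809 0.0207 0.0745]
s 215 228 [ 0.4676 -0.0745  0.0513]
s 301 268 [ 0.6088 -0.281   0.0328]
s 270 279 [ 0.5309 -0.2728  0.0199]
s 247 290 [ 0.4639 -0.2905  0.0282]
s 300 220 [ 0.7363 -0.0731  0.0029]
```

View pics/crop1.png

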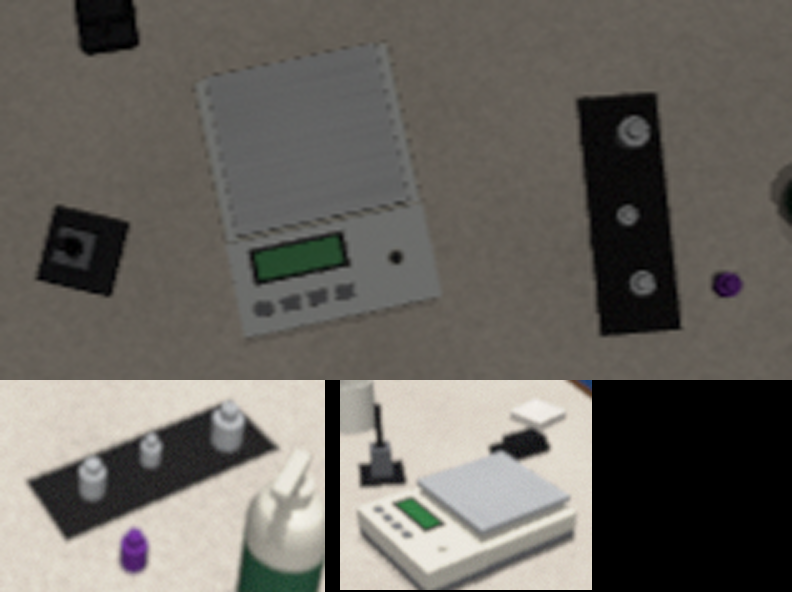

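The crop confirms the sizes. The 200 g is at the mat's far end (322,189), the 50 g is in the middle, and the steel 100 g is at the near end (324,236). The purple one off the mat is excluded. Next I'll measure positions.

```bash
cat > meas.py <<'E'
from h import *
t=snap('top'); s=snap('side')
def blob(img,mask,x0,y0,x1,y1,mn=8):
    m=np.zeros(mask.shape,np.uint8); m[y0:y1,x0:x1]=mask[y0:y1,x0:x1]
    n,l,st,c=cv2.connectedComponentsWithStats(m); return [(st[i].tolist(),c[i].round(2)) for i in range(1,n) if st[i][4]>=mn]
gt=cv2.cvtColor(t['image'],7); gs=cv2.cvtColor(s['image'],7)
def tri(a,b):
    o1,d1=ray(t,*a);o2,d2=ray(s,*b); A=np.stack([d1,-d2],1); k=np.linalg.lstsq(A,o2-o1,rcond=None)[0]
    p,q=o1+k[0]*d1,o2+k[1]*d2; return ((p+q)/2).round(4),np.linalg.norm(p-q).round(4)
E
python3 - <<'E'
from meas import *
print('weights top',[(b) for b in blob(t,gt>50,312,180,331,245)])
print('weights side',[b for b in blob(s,gs>90,235,255,312,302)])
print('hole',blob(t,gt<70,244,222,256,234,3), gt[224:233,244:257])
print('stylus top'); print(gt[216:236,144:164])
# mat quad
hsv=cv2.cvtColor(t['image'],cv2.COLOR_RGB2HSV)
m=((gt<45)).astype(np.uint8); m[:, :300]=0;m[:,342:]=0;m[:170]=0;m[255:]=0
r=cv2.minAreaRect(np.argwhere(m)[:,::-1].astype(np.float32));print('mat',r)
for p in cv2.boxPoints(r): print(onz(t,*p,.003).round(4))
# pan + scale
m=(gt>110).astype(np.uint8);m[:,:180]=0;m[:,272:]=0;m[:155]=0;m[260:]=0
print('thr',gt[200,180:275:4],gt[235,180:275:4])
E
```

```text
weights top [([329, 180, 2, 15, 21], array([329.71, 185.71])), ([317, 185, 10, 10, 72], array([321.58, 189.42])), ([317, 212, 6, 6, 30], array([319.63, 214.63])), ([321, 232, 8, 7, 45], array([324.31, 235.31]))]
weights side [([235, 255, 77, 43, 1703], array([266.25, 267.94])), ([264, 281, 48, 21, 516], array([295.25, 294.44]))]
hole [([248, 226, 4, 4, 12], array([249.5, 227.5]))] [[109 109 107 108 108 108 106 108 108 108 109 108 108]
 [107 108 108 107 104  99  97 102 108 108 108 108 109]
 [107 107 108 105  80  48  49  75 100 108 108 109 109]
 [107 108 108  91  52  23  21  52  92 107 108 107 109]
 [107 109 107  88  46  14  21  51  91 108 108 106 109]
 [108 108 108 100  78  47  31  74 103 108 107 108 107]
 [108 107 108 107 103  98  96 103 106 108 108 108 107]
 [108 108 109 108 107 106 108 108 109 108 107 108 108]
 [107 108 108 107 107 106 108 107 108 107 108 109 108]]
stylus top
[[96 65 15 10 16 10 15 13 15 14 13 13 13 15 13 14 16 20 23 31]
 [85 50 12 12 16 14 13 13 17 16 15 11 12 15 13 12 17 13 13 15]
 [75 34 13 14 18 22 11 10 14 15 15 14 13 15 16 13 14 16 14 13]
 [68 23 13 20 42 52 
[... 760 characters left out ...]
7 19 26 27 39 32 14 12 18 17 18 11 17]
 [15 12 14 16  7 16 14 13  8 12 10 19 15 12 11 16 15 16 15 13]
 [15 12 18 16 15  8 13 14 13 14 16 16 11 12 13 16 17 16 17 18]
 [15 17 13 15 13 13 12 15 12 16 16 16 14 15 16 16 13 16 16 15]
 [44 15 11 14 15 16 19 16 14 17 14 14 14 15 16 15 17 16 15 16]]
mat ((320.0411071777344, 214.3904266357422), (72.07546997070312, 24.18218421936035), 83.9909896850586)
[ 0.6514 -0.2197  0.003 ]
[ 0.6609 -0.2987  0.003 ]
[ 0.4278 -0.3206  0.003 ]
[ 0.4188 -0.2429  0.003 ]
thr [ 95  95  92  94 108  99 100  99  98  99 100  99  99 100 101 100  99  97
 100  93  97  92  93  96] [ 93  94  96  96  98  93 107  20  59 101 107 108 107 108  96 107 108 107
 108 108 107  97  98  95]
```

```bash
python3 - <<'E'
from meas import *
def green(x,z=.05):
    h=cv2.cvtColor(x['image'],cv2.COLOR_RGB2HSV); m=((h[...,0]>45)&(h[...,0]<80)&(h[...,1]>100)).astype(np.uint8)
    n,l,st,c=cv2.connectedComponentsWithStats(m); return l,st,c
l,st,c=green(t); k=[i for i in range(1,len(st)) if st[i][4]>30 and 195<c[i][0]<250][0]
r=cv2.minAreaRect(np.argwhere(l==k)[:,::-1].astype(np.float32)); b=cv2.boxPoints(r)
w=np.array([onz(t,*p,.05) for p in b]); print('disp',w.round(4))
l2,st2,c2=green(s); k2=[i for i in range(1,len(st2)) if st2[i][4]>15 and 190<c2[i][0]<225]
print('disp tri',[tri(c[k],c2[i]) for i in k2])
# subpixel hole: darkness centroid
v,u=np.mgrid[223:233,244:256]; W=108.-gt[223:233,244:256]; W[W<5]=0
h=np.array([(u*W).sum(),(v*W).sum()])/W.sum(); print('hole',h,onz(t,*h,.05).round(4))
print('side hole',gs[206:228,225:250] if 0 else '')
e=max([(w[1]-w[0]),(w[2]-w[1])],key=np.linalg.norm); a=np.arctan2(e[1],e[0]); print('long axis ang',np.degrees(a))
for n,p,z in [('w200',(321.58,189.42),.028),('w50',(319.63,214.63),.02),('w100',(324.31,235.31),.023)]: print(n,onz(t,*p,z).round(4),proj(s,onz(t,*p,z)))
# stylus top end: darkness
sub=gt[216:236,144:164]
print('sty',onz(t,151.3,224.3,.129).round(4),'side proj',proj(s,onz(t,151.3,224.3,.129)))
# side: dark stylus column, weights
for n,(x0,y0,x1,y1) in dict(sty=(182,146,196,172)).items():
    print(gs[y0:y1:2,x0:x1])
sat=blob(s,(gs>105)*1,236,255,312,302); 
for (x0,y0,x1,y1) in [(293,256,310,282),(263,268,277,288),(239,277,256,302)]: print(gs[y0:y1:2,x0:x1])
E
```

```text
disp [[0.4928 0.0941 0.05  ]
 [0.5106 0.0147 0.05  ]
 [0.4847 0.0088 0.05  ]
 [0.467  0.0881 0.05  ]]
disp tri [(array([0.4886, 0.052 , 0.0498]), np.float64(0.0002))]
hole [249.51075269 227.55913978] [ 0.4907 -0.0405  0.05  ]
side hole 
long axis ang -77.37266148557089
w200 [ 0.617  -0.2716  0.028 ] (np.float64(301.68672754284694), np.float64(266.10189016177236))
w50 [ 0.5365 -0.2661  0.02  ] (np.float64(270.7736226423698), np.float64(276.44000792568426))
w100 [ 0.4704 -0.2799  0.023 ] (np.float64(247.6584783371011), np.float64(287.6381919591734))
sty [0.4925 0.2516 0.129 ] side proj (np.float64(187.50694327862516), np.float64(152.768847909719))
[[145 136 134 144 181 205 212 207 207 212 212 213 212 215]
 [146 141 133 141 171 200 211 210 210 211 212 210 211 211]
 [145 140 137 136 149 166 182 199 208 212 210 209 212 210]
 [147 144 134 113  85  70  89 147 196 210 212 214 212 212]
 [144 141 133 116  77  31  55 127 192 213 213 213 212 211]
 [152 145 138 119  76  35  48 126 191 213 214 213 211 213]
 [152 143 141 119  79  38  43 119 187 212 212 211 215 213]
 [150 148 136 120  88  39  41 113
[... 2060 characters left out ...]
 66  80 120 163 188 196 197 192 169 124  80  46  37  41  39]
 [ 27  47  98 150 165 149 150 158 162 157 145 146 138  95  46  35  27]
 [ 35  47  98 152 169 169 151 137 136 142 161 175 157 110  53  39  36]
 [ 38  41  75 116 143 165 174 174 174 172 169 148 121  77  47  37  34]
 [ 42  48  71 100 119 130 135 140 141 134 128 118  97  69  43  39  34]
 [ 39  46  71 103 119 125 127 131 129 128 123 112  95  61  45  33  34]
 [ 37  42  58  88 111 123 130 130 127 125 118 107  80  51  44  40  36]
 [ 36  41  41  51  72  92 105 106 108  99  88  68  52  43  36  36  41]
 [ 36  38  34  34  37  38  49  49  53  43  45  31  37  35  34  34  35]
 [ 37  40  37  42  34  37  36  40  36  37  38  39  37  37  39  32  42]]
```

```bash
cat > go.py <<'E'
import sys; from h import *
x,y,z=map(float,sys.argv[1:4]); o=robot.get_obs()
A=R.from_euler('xyz',o['ee_rot']); B=R.from_euler('xyz',[np.pi,0,np.pi+.2204])
print('rotvec',(A.inv()*B).as_rotvec().round(3),'shift cm',(A.inv().apply(np.array([x,y,z])-o['tool_pos'])*100).round(2), 'q',o['joint_positions'].round(2),o['time'])
E
python3 go.py .617 -.2716 .2
```

```text
rotvec [-0.    -0.    -0.607] shift cm [-67.39 -56.87   0.54] q [ 1.08  0.09  1.37  0.    1.68 -0.1 ] 0.4
```

Request:
move_arm(deltas=[0, 0, -0.607, -67.4, -56.9, 0.5, -0.2, 0, 0, -0.607, -67.4, -56.9, 0.5, -0.2, 0, 0, -0.607, -67.4, -56.9, 0.5, -0.2, 0, 0, -0.607, -67.4, -56.9, 0.5, -0.2, 0, 0, -0.607, -67.4, -56.9, 0.5, -0.2, 0, 0, -0.607, -67.4, -56.9, 0.5, -0.2, 0, 0, -0.607, -67.4, -56.9, 0.5, -0.2, 0, 0, -0.607, -67.4, -56.9, 0.5, -0.2])

```text
time: 1.2
tool_pos: [0.386, 0.1693, 0.2038]
ee_rot: [3.141, 0.001, -2.921]
wrist_force: [0.2, -0.3, 0.4]
width: 0.0564
finger_force: 0.0
```

```bash
python3 go.py .617 -.2716 .2
```

```text
rotvec [0.    0.001 0.   ] shift cm [-12.89 -48.08   0.39] q [ 0.28 -0.2   1.65  0.    1.69 -1.51] 1.2
```

Request:
move_arm(deltas=[0, 0, 0, -12.4, -46.5, 0.4, -0.2, 0, 0, 0, -12.4, -46.5, 0.4, -0.2, 0, 0, 0, -12.4, -46.5, 0.4, -0.2, 0, 0, 0, -12.4, -46.5, 0.4, -0.2, 0, 0, 0, -12.4, -46.5, 0.4, -0.2, 0, 0, 0, -12.4, -46.5, 0.4, -0.2, 0, 0, 0, -12.4, -46.5, 0.4, -0.2, 0, 0, 0, -12.4, -46.5, 0.4, -0.2])

```text
time: 2.0
tool_pos: [0.5712, -0.1856, 0.2001]
ee_rot: [3.142, 0.0, -2.922]
wrist_force: [0.7, -0.2, -0.2]
width: 0.0563
finger_force: 0.0
```

Request:
move_arm(deltas=[0, 0, 0, -1.5, -6, 3, -0.2, 0, 0, 0, -1.5, -6, 3, -0.2, 0, 0, 0, -1.5, -6, 3, -0.2])

```text
time: 2.3
tool_pos: [0.5975, -0.2408, 0.1666]
ee_rot: [3.138, -0.004, -2.925]
wrist_force: [0.4, -0.1, 0.0]
width: 0.0565
finger_force: 0.0
```

```bash
python3 go.py .617 -.2716 .1
```

```text
rotvec [ 0.003 -0.004 -0.003] shift cm [-1.27 -3.45  6.64] q [-0.47  0.31  1.18 -0.    1.65 -2.26] 2.3
```

Request:
move_arm(deltas=[0, 0, 0, -1.2, -3.0, 5, -0.2, 0, 0, 0, -1.2, -3.0, 5, -0.2, 0, 0, 0, -1.2, -3.0, 5, -0.2, 0, 0, 0, -1.2, -3.0, 5, -0.2, 0, 0, 0, -1.2, -3.0, 5, -0.2])

```text
time: 2.8
tool_pos: [0.6173, -0.2647, 0.1231]
ee_rot: [-3.139, 0.003, -2.92]
wrist_force: [0.1, -0.3, 1.5]
width: 0.0562
finger_force: 0.0
```

```bash
python3 go.py .617 -.2716 .010; python3 -c "
from h import *
a=snap('top')['image'][160:260,280:400];b=snap('side')['image'][200:320,200:344]
c=np.zeros((600,400,3),np.uint8)
a=cv2.resize(a,(336,280),interpolation=2);b=cv2.resize(b,(360,300),interpolation=2)
c[:280,:336]=a;c[290:590,:360]=b
cv2.imwrite('pics/h1.png',c[:,:,::-1])"
```

```text
rotvec [-0.002  0.003  0.001] shift cm [ 0.21 -0.64 11.31] q [-0.49  0.38  1.18  0.    1.58 -2.28] 2.8
```

View pics/h1.png

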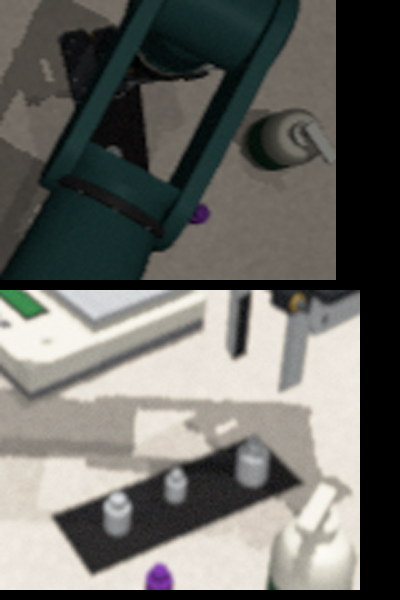

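The picture shows the open fingers over the 200 g weight, with nothing touching. I'll descend and grip.

Request:
move_arm(deltas=[0, 0, 0, 0.2, -0.6, 3, -0.2, 0, 0, 0, 0.2, -0.6, 6, -0.2, 0, 0, 0, 0.2, -0.6, 9, -0.2, 0, 0, 0, 0.2, -0.6, 10.5, -0.2, 0, 0, 0, 0.2, -0.6, 11.2, -0.2, 0, 0, 0, 0.2, -0.6, 11.2, -0.2, 0, 0, 0, 0.2, -0.6, 11.2, -0.2])

```text
time: 3.6
tool_pos: [0.6171, -0.2723, 0.0101]
ee_rot: [-3.14, 0.003, -2.921]
wrist_force: [-0.5, -0.8, -0.2]
width: 0.0564
finger_force: 0.0
```

```bash
python3 go.py .617 -.2716 .008
```

```text
rotvec [-0.002  0.003 -0.   ] shift cm [-0.01  0.07  0.21] q [-0.5   0.46  1.3   0.    1.38 -2.29] 3.6
```

Request:
move_arm(deltas=[0, 0, 0, 0, 0, 0.2, 0.2, 0, 0, 0, 0, 0, 0.2, 0.6, 0, 0, 0, 0, 0, 0.2, 1, 0, 0, 0, 0, 0, 0.2, 1, 0, 0, 0, 0, 0, 0.2, 1, 0, 0, 0, 0, 0, 0.2, 1])

```text
time: 4.2
tool_pos: [0.6161, -0.2716, 0.0067]
ee_rot: [-3.142, 0.001, -2.921]
wrist_force: [-0.3, 1.7, 2.4]
width: 0.0292
finger_force: 30.0
```

Request:
move_arm(deltas=[0, 0, 0, 0, 0, -3, 1, 0, 0, 0, 0, 0, -7, 1, 0, 0, 0, 0, 0, -11, 1, 0, 0, 0, 0, 0, -13, 1, 0, 0, 0, 0, 0, -13, 1])

```text
time: 4.7
tool_pos: [0.6178, -0.2729, 0.1406]
ee_rot: [-3.136, 0.006, -2.921]
wrist_force: [-0.1, 0.1, -1.5]
width: 0.0296
finger_force: 30.0
```

```bash
python3 go.py .6287 .0515 .14; python3 -c "
from h import *
print(robot.get_obs()['wrist_force'])"
```

```text
rotvec [-0.006  0.006 -0.   ] shift cm [-8.15 31.42 -0.07] q [-0.5   0.38  1.15 -0.    1.61 -2.29] 4.7
[-0.09259633  0.13725704 -1.45984304]
```

Request:
move_arm(deltas=[0, 0, 0, -1, 4, 0, 1, 0, 0, 0, -2.2, 8.5, 0, 1, 0, 0, 0, -3.4, 13, 0, 1, 0, 0, 0, -4.5, 17.5, 0, 1, 0, 0, 0, -5.7, 22, 0, 1, 0, 0, 0, -6.9, 26.5, 0, 1, 0, 0, 0, -7.8, 30, 0, 1, 0, 0, 0, -8.15, 31.4, 0, 1])

```text
time: 5.5
tool_pos: [0.6251, 0.0562, 0.1329]
ee_rot: [3.139, -0.005, -2.917]
wrist_force: [0.1, -1.0, -2.2]
width: 0.0294
finger_force: 30.0
```

Request:
move_arm(deltas=[0, 0, 0, 0, 0, 1, 1, 0, 0, 0, 0, 0, 3, 1, 0, 0, 0, 0, 0, 4.5, 1, 0, 0, 0, 0, 0, 5, 1, 0, 0, 0, 0, 0, 5, 1])

```text
time: 6.0
tool_pos: [0.6257, 0.0511, 0.0839]
ee_rot: [3.141, -0.004, -2.923]
wrist_force: [0.3, -0.2, -1.2]
width: 0.0296
finger_force: 30.0
```

```bash
python3 go.py .6287 .0515 .0757; python3 -c "
from h import *
print(robot.get_obs()['wrist_force'])"
```

```text
rotvec [ 0.001 -0.004 -0.002] shift cm [-0.3  -0.03  0.82] q [-0.01  0.31  1.35 -0.    1.48 -1.8 ] 6.0
[ 0.25525928 -0.24488513 -1.24883473]
```

Request:
move_arm(deltas=[0, 0, 0, 0, 0, 0.3, 1, 0, 0, 0, 0, 0, 0.6, 1, 0, 0, 0, 0, 0, 0.8, 1, 0, 0, 0, 0, 0, 0.9, 1, 0, 0, 0, 0, 0, 1.0, 1, 0, 0, 0, 0, 0, 1.1, 1, 0, 0, 0, 0, 0, 1.1, 1, 0, 0, 0, 0, 0, 1.1, 1])

```text
time: 6.8
tool_pos: [0.6269, 0.0525, 0.0752]
ee_rot: [3.141, 0.0, -2.921]
wrist_force: [-0.3, -0.1, -1.4]
width: 0.0291
finger_force: 30.0
```

Request:
move_arm(deltas=[0, 0, 0, 0, 0, 0.1, 1, 0, 0, 0, 0, 0, 0.2, 1, 0, 0, 0, 0, 0, 0.3, 1, 0, 0, 0, 0, 0, 0.4, 1, 0, 0, 0, 0, 0, 0.4, 1])

```text
time: 7.3
tool_pos: [0.627, 0.0525, 0.0713]
ee_rot: [3.142, 0.001, -2.921]
wrist_force: [0.3, -0.3, 0.7]
width: 0.0293
finger_force: 30.0
```

Request:
move_arm(deltas=[0, 0, 0, 0, 0, 0, 0.3, 0, 0, 0, 0, 0, 0, 0.2, 0, 0, 0, 0, 0, 0, 0, 0, 0, 0, 0, 0, 0, -0.2, 0, 0, 0, 0, 0, 0, -0.2])

```text
time: 7.8
tool_pos: [0.6268, 0.0524, 0.0711]
ee_rot: [3.142, 0.0, -2.921]
wrist_force: [0.1, -0.1, 0.4]
width: 0.0554
finger_force: 0.0
```

Request:
move_arm(deltas=[0, 0, 0, 0, 0, -1.5, -0.2, 0, 0, 0, 0, 0, -4, -0.2, 0, 0, 0, 0, 0, -7, -0.2, 0, 0, 0, 0, 0, -7, -0.2])

```text
time: 8.2
tool_pos: [0.63, 0.0525, 0.1483]
ee_rot: [-3.139, 0.011, -2.921]
wrist_force: [0.2, -0.9, 1.1]
width: 0.0566
finger_force: 0.0
```

```bash
python3 go.py .4704 -.2799 .14
```

```text
rotvec [-0.003  0.011 -0.   ] shift cm [ 22.85 -28.94   0.64] q [-0.01  0.28  1.26  0.    1.59 -1.8 ] 8.2
```

Request:
move_arm(deltas=[0, 0, 0, 2.5, -3.2, 0, -0.2, 0, 0, 0, 5.5, -7, 0, -0.2, 0, 0, 0, 8.8, -11.2, 0, -0.2, 0, 0, 0, 12, -15.4, 0, -0.2, 0, 0, 0, 15.3, -19.6, 0, -0.2, 0, 0, 0, 18.5, -23.7, 0, -0.2, 0, 0, 0, 21.2, -27.2, 0, -0.2, 0, 0, 0, 22.6, -28.9, 0, -0.2])

```text
time: 9.0
tool_pos: [0.4674, -0.2819, 0.141]
ee_rot: [-3.141, -0.001, -2.924]
wrist_force: [-1.2, -0.0, -0.0]
width: 0.0566
finger_force: 0.0
```

Request:
move_arm(deltas=[0, 0, 0, 0, 0, 2, -0.2, 0, 0, 0, 0, 0, 4, -0.2, 0, 0, 0, 0, 0, 5.5, -0.2, 0, 0, 0, 0, 0, 5.5, -0.2, 0, 0, 0, 0, 0, 5.5, -0.2])

```text
time: 9.5
tool_pos: [0.4695, -0.2786, 0.086]
ee_rot: [3.141, -0.0, -2.921]
wrist_force: [0.1, 0.1, 0.3]
width: 0.0563
finger_force: 0.0
```

```bash
python3 go.py .4704 -.2799 .007
```

```text
rotvec [ 0. -0.  0.] shift cm [-0.06 -0.15  7.9 ] q [-0.64  0.13  1.56  0.    1.45 -2.43] 9.5
```

Request:
move_arm(deltas=[0, 0, 0, -0.1, -0.1, 2, -0.2, 0, 0, 0, -0.1, -0.1, 4.5, -0.2, 0, 0, 0, -0.1, -0.1, 6.5, -0.2, 0, 0, 0, -0.1, -0.1, 7.5, -0.2, 0, 0, 0, -0.1, -0.1, 7.8, -0.2, 0, 0, 0, -0.1, -0.1, 7.9, 0.2, 0, 0, 0, -0.1, -0.1, 7.9, 0.6, 0, 0, 0, -0.1, -0.1, 7.9, 1])

```text
time: 10.3
tool_pos: [0.4714, -0.2802, 0.0084]
ee_rot: [-3.14, 0.002, -2.921]
wrist_force: [0.4, -0.6, -0.3]
width: 0.0355
finger_force: 0.0
```

Request:
move_arm(deltas=[0, 0, 0, 0, 0, 0, 1, 0, 0, 0, 0, 0, 0, 1, 0, 0, 0, 0, 0, 0, 1, 0, 0, 0, 0, 0, 0, 1])

```text
time: 10.7
tool_pos: [0.471, -0.2798, 0.0078]
ee_rot: [-3.141, 0.001, -2.921]
wrist_force: [-0.7, 1.0, 4.2]
width: 0.023
finger_force: 30.0
```

Request:
move_arm(deltas=[0, 0, 0, 0, 0, -3, 1, 0, 0, 0, 0, 0, -7, 1, 0, 0, 0, 0, 0, -11, 1, 0, 0, 0, 0, 0, -14, 1, 0, 0, 0, 0, 0, -14, 1])

```text
time: 11.2
tool_pos: [0.473, -0.2816, 0.1525]
ee_rot: [-3.134, 0.007, -2.921]
wrist_force: [0.4, -0.6, -1.1]
width: 0.0233
finger_force: 30.0
```

```bash
python3 go.py .5702 .0387 .147; python3 -c "
from h import *
print(robot.get_obs()['wrist_force'],robot.get_obs()['width'])"
```

```text
rotvec [-0.008  0.007 -0.   ] shift cm [-16.48  29.14   0.43] q [-0.64  0.1   1.47 -0.    1.57 -2.43] 11.2
[ 0.40647103 -0.55170434 -1.14207088] 0.023337771592193406
```

Request:
move_arm(deltas=[0, 0, 0, -2, 3.5, 0, 1, 0, 0, 0, -4.2, 7.5, 0, 1, 0, 0, 0, -6.5, 11.5, 0, 1, 0, 0, 0, -8.8, 15.5, 0, 1, 0, 0, 0, -11.1, 19.5, 0, 1, 0, 0, 0, -13.4, 23.5, 0, 1, 0, 0, 0, -15.5, 27.2, 0, 1, 0, 0, 0, -16.6, 29.1, 0, 1])

```text
time: 12.0
tool_pos: [0.5684, 0.044, 0.1444]
ee_rot: [3.14, -0.003, -2.918]
wrist_force: [0.5, 0.3, -0.8]
width: 0.0237
finger_force: 30.0
```

Request:
move_arm(deltas=[0, 0, 0, 0, 0, 2, 1, 0, 0, 0, 0, 0, 4, 1, 0, 0, 0, 0, 0, 6, 1, 0, 0, 0, 0, 0, 6, 1, 0, 0, 0, 0, 0, 6, 1])

```text
time: 12.5
tool_pos: [0.568, 0.0405, 0.0854]
ee_rot: [3.141, -0.003, -2.921]
wrist_force: [0.7, -0.0, -0.7]
width: 0.0231
finger_force: 30.0
```

```bash
python3 go.py .5702 .0387 .0728; python3 -c "
from h import *
print(robot.get_obs()['wrist_force'],robot.get_obs()['width'])"
```

```text
rotvec [ 0.001 -0.003 -0.   ] shift cm [-0.18 -0.23  1.26] q [-0.03  0.19  1.5  -0.    1.46 -1.82] 12.5
[ 0.66696584 -0.03006909 -0.74604073] 0.02312254465298989
```

Request:
move_arm(deltas=[0, 0, 0, 0, 0, 0.4, 1, 0, 0, 0, 0, 0, 0.8, 1, 0, 0, 0, 0, 0, 1.0, 1, 0, 0, 0, 0, 0, 1.15, 1, 0, 0, 0, 0, 0, 1.25, 1, 0, 0, 0, 0, 0, 1.35, 1, 0, 0, 0, 0, 0, 1.45, 1, 0, 0, 0, 0, 0, 1.45, 1])

```text
time: 13.3
tool_pos: [0.569, 0.0406, 0.0726]
ee_rot: [3.141, -0.0, -2.921]
wrist_force: [-0.3, 0.1, -1.0]
width: 0.0231
finger_force: 30.0
```

```bash
python3 -c "
from h import *
for i in range(3): print(robot.get_obs()['wrist_force'],robot.get_obs()['tool_pos']); s=robot.snapshot('side')
cv2.imwrite('pics/p1.png',cv2.resize(s['image'][120:260,150:330],None,fx=3,fy=3,interpolation=2)[:,:,::-1])"
```

```text
[-0.256521    0.08602541 -1.02159798] [0.56899576 0.04060537 0.07256233]
[-0.36295275 -0.34210786  0.13686816] [0.56902492 0.04057775 0.07265258]
[-0.7199194   0.32531494 -0.15424472] [0.56903961 0.04057918 0.07270232]
```

View pics/p1.png

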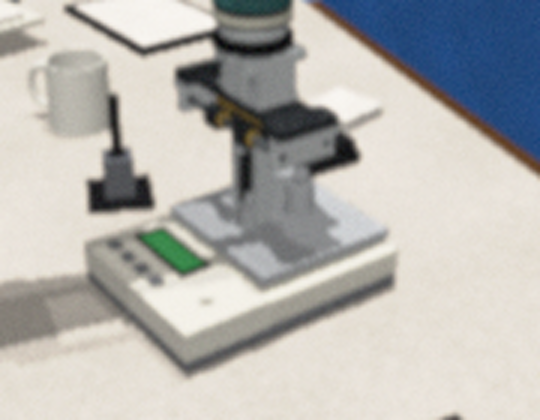

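The 100 g weight is just at the pan surface, and the 200 g stands behind it. I'll go down 2–3 mm more and release.

Request:
move_arm(deltas=[0, 0, 0, 0, 0, 0.1, 1, 0, 0, 0, 0, 0, 0.15, 1, 0, 0, 0, 0, 0, 0.2, 1, 0, 0, 0, 0, 0, 0.2, 1, 0, 0, 0, 0, 0, 0.2, 0.42, 0, 0, 0, 0, 0, 0.2, 0.3, 0, 0, 0, 0, 0, 0.2, 0, 0, 0, 0, 0, 0, 0.2, -0.2])

```text
time: 14.25
tool_pos: [0.569, 0.0406, 0.0707]
ee_rot: [3.142, 0.0, -2.921]
wrist_force: [0.3, -1.4, -0.3]
width: 0.0455
finger_force: 0.0
```

Request:
move_arm(deltas=[0, 0, 0, 0, 0, 0, -0.2, 0, 0, 0, 0, 0, -2, -0.2, 0, 0, 0, 0, 0, -5, -0.2, 0, 0, 0, 0, 0, -9, -0.2, 0, 0, 0, 0, 0, -11, -0.2, 0, 0, 0, 0, 0, -11, -0.2])

```text
time: 14.85
tool_pos: [0.5713, 0.0405, 0.1852]
ee_rot: [-3.14, 0.008, -2.921]
wrist_force: [0.1, -0.3, -0.4]
width: 0.0564
finger_force: 0.0
```

```bash
python3 go.py .4925 .2516 .18
```

```text
rotvec [-0.002  0.008 -0.   ] shift cm [ 3.08 22.32  0.45] q [-0.03  0.14  1.36  0.    1.64 -1.82] 14.85
```

Request:
move_arm(deltas=[0, 0, 0, 0.5, 3.5, 0, -0.2, 0, 0, 0, 1, 7.5, 0, -0.2, 0, 0, 0, 1.6, 12, 0, -0.2, 0, 0, 0, 2.2, 16.5, 0, -0.2, 0, 0, 0, 2.7, 20.5, 0, -0.2, 0, 0, 0, 3.0, 22.2, 0, -0.2, 0, 0, 0, 3.0, 22.2, 0, -0.2, 0, 0, 0, 3.0, 22.2, 0, -0.2])

```text
time: 15.65
tool_pos: [0.4908, 0.2501, 0.1791]
ee_rot: [-3.14, -0.002, -2.921]
wrist_force: [0.0, -0.9, 1.3]
width: 0.0564
finger_force: 0.0
```

```bash
python3 go.py .4925 .2516 .073; python3 -c "
from h import *
a=snap('top')['image'][150:260,180:290];s=snap('side');b=s['image'][80:250,120:320]
c=np.zeros((600,600,3),np.uint8)
a=cv2.resize(a,(240,240),interpolation=2);b=cv2.resize(b,(600,510),interpolation=2)
c[:240,360:600]=a;c=np.hstack([cv2.resize(b,(510,434)),a[:240]]) if 0 else c
o=np.zeros((440,760,3),np.uint8);o[:434,:510]=cv2.resize(b,(510,434));o[:240,515:755]=a
cv2.imwrite('pics/p2.png',o[:,:,::-1])
for z in(.135,.1,.07):print(proj(s,(.4925,.2516,z)))"
```

```text
rotvec [-0.001 -0.002  0.   ] shift cm [-0.23  0.12 10.61] q [ 0.37  0.1   1.41 -0.    1.63 -1.42] 15.65
(np.float64(187.38886270982823), np.float64(151.09696814739587))
(np.float64(188.09734761063754), np.float64(160.76169301152498))
(np.float64(188.68849018823906), np.float64(168.82570448370234))
```

View pics/p2.png

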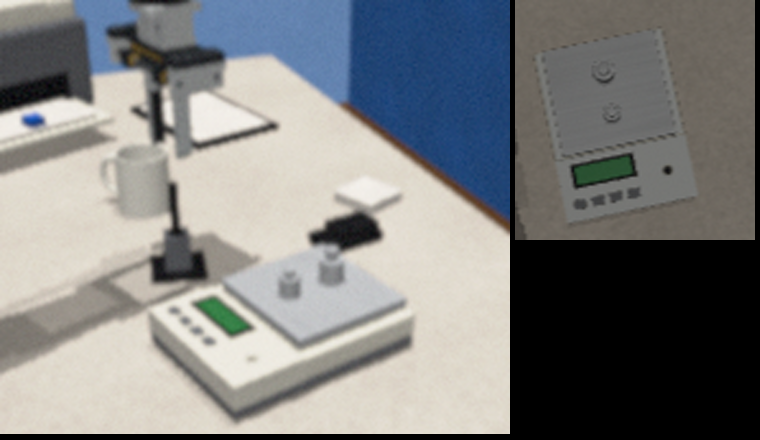

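Both weights stand upright on the pan, and the gripper is above the stylus. I'll descend and grip it.

Request:
move_arm(deltas=[0, 0, 0, -0.2, 0.1, 2, -0.2, 0, 0, 0, -0.2, 0.1, 4.5, -0.2, 0, 0, 0, -0.2, 0.1, 7.5, -0.2, 0, 0, 0, -0.2, 0.1, 9.5, -0.2, 0, 0, 0, -0.2, 0.1, 10.6, -0.2, 0, 0, 0, -0.2, 0.1, 10.7, 0.2, 0, 0, 0, -0.2, 0.1, 10.7, 0.5, 0, 0, 0, -0.2, 0.1, 10.7, 0.7])

```text
time: 16.55
tool_pos: [0.4942, 0.2522, 0.0753]
ee_rot: [3.141, 0.003, -2.922]
wrist_force: [0.3, -0.7, 1.2]
width: 0.0358
finger_force: 0.0
```

Request:
move_arm(deltas=[0, 0, 0, 0, 0, 0, 1, 0, 0, 0, 0, 0, 0, 1, 0, 0, 0, 0, 0, 0, 1, 0, 0, 0, 0, 0, 0, 1])

```text
time: 16.95
tool_pos: [0.4923, 0.2585, 0.0745]
ee_rot: [3.128, 0.003, -2.92]
wrist_force: [-2.4, 12.8, -0.5]
width: 0.0116
finger_force: 29.9
```

Request:
move_arm(deltas=[0, 0, 0, 0, 0.3, 0, 1, 0, 0, 0, 0, 0.6, 0, 1, 0, 0, 0, 0, 0.6, 0, 1, 0, 0, 0, 0, 0.6, 0, 1])

```text
time: 17.35
tool_pos: [0.4917, 0.2592, 0.0742]
ee_rot: [3.139, 0.001, -2.921]
wrist_force: [-1.2, 5.1, 2.2]
width: 0.0118
finger_force: 30.0
```

```bash
python3 -c "
from meas import *
print(robot.get_obs())
m=(gt>38)&(gt<70)
print(proj(s,(.4915,.2598,.129)))
for q in [(.4915,.2598),(.4925,.2516)]: print([proj(t,(*q,z)) for z in (.055,.129)])
print(onz(t,152.8,225.1,.055))
for y in range(150,176,2): print(y, gs[y,180:200])"
```

```text
{'time': 17.45, 'joint_positions': array([ 0.38138529,  0.16102843,  1.55284577,  0.0027232 ,  1.42610625,
       -1.41012961]), 'qvel': array([-0.00107642,  0.00139739, -0.0011747 ,  0.00400634,  0.00114121,
        0.00058197]), 'joint_torque': array([-2.94143088e+00, -3.45070839e+01, -2.71862125e+01, -2.03985102e+00,
        5.32430671e-01,  8.90863943e-03]), 'tool_pos': array([0.49174557, 0.2591993 , 0.07422036]), 'ee_rot': array([ 3.13867416e+00,  1.15971791e-03, -2.92126624e+00]), 'wrist_force': array([-1.5429215 ,  5.21603117,  1.7015028 ]), 'wrist_torque': array([1.27278573, 0.22371858, 0.01585263]), 'finger_force': 29.962361454963684, 'width': 0.011818585966312354}
(np.float64(186.51649794366304), np.float64(151.8695798826473))
[(np.float64(152.80049922422143), np.float64(226.00487241391173)), (np.float64(148.51012151435128), np.float64(224.60378000816968))]
[(np.float64(155.46349103446937), np.float64(225.715217608179)), (np.float64(151.31525313551208), np.float64(224.29903036702422))]
[0.49430436 0.25989883 0.055     ]
150 [166 152 137 113  78  85 113 126 124 126 132 133 1
[... 376 characters left out ...]
219]
160 [162 161 148 130 106  77  84 106 122 130 128 132 160 202 219 220 219 220
 220 219]
162 [167 158 150 137 113  81  84 115 129 132 129 130 146 184 212 215 219 216
 219 218]
164 [178 181 180 173 137  89  78 114 128 134 132 131 151 186 210 221 219 219
 218 218]
166 [216 216 217 211 191 154 127 119 119 118 124 140 169 197 216 219 219 220
 223 220]
168 [220 219 219 218 211 203 180 133  88  75 107 153 176 195 215 219 221 221
 221 220]
170 [219 217 215 192 146 111  94  61  31  22  42  67  94 138 196 218 221 216
 214 212]
172 [220 218 213 191 133  77  53  45  42  42  49  52  68 102 150 181 180 168
 162 167]
174 [183 182 165 146 113  82  74  72  77  73  74  73  75  85 111 139 148 146
 155 161]
```

Request:
move_arm(deltas=[0, 0, 0, 0, 0.4, 0, 1, 0, 0, 0, 0, 0.4, 0, 1, 0, 0, 0, 0, 0.4, 0, 1])

```text
time: 17.75
tool_pos: [0.4909, 0.2611, 0.0737]
ee_rot: [-3.14, -0.0, -2.922]
wrist_force: [0.2, 0.3, 0.9]
width: 0.0115
finger_force: 30.0
```

Side force is relieved. I'll reopen and regrip at the centred pose so that the stylus sits upright.

Request:
move_arm(deltas=[0, 0, 0, 0, 0, 0.2, 0.5, 0, 0, 0, 0, 0, 0.2, 0.5, 0, 0, 0, 0, 0, 0.2, 0.5, 0, 0, 0, 0, 0, 0.2, 0.5, 0, 0, 0, 0, 0, 0.2, 1, 0, 0, 0, 0, 0, 0.2, 1, 0, 0, 0, 0, 0, 0.2, 1, 0, 0, 0, 0, 0, 0.2, 1])

```text
time: 18.55
tool_pos: [0.4908, 0.2618, 0.0717]
ee_rot: [-3.142, 0.0, -2.921]
wrist_force: [-0.3, -0.6, 0.2]
width: 0.0116
finger_force: 30.0
```

Request:
move_arm(deltas=[0, 0, 0, 0, 0, 0, 1, 0, 0, 0, 0, 0, 0, 1])

```text
time: 18.75
tool_pos: [0.4908, 0.2618, 0.0717]
ee_rot: [-3.142, 0.0, -2.921]
wrist_force: [1.0, 0.2, 0.3]
width: 0.0118
finger_force: 30.0
```

Request:
move_arm(deltas=[0, 0, 0, 0, 0, -2, 1, 0, 0, 0, 0, 0, -5, 1, 0, 0, 0, 0, 0, -8, 1, 0, 0, 0, 0, 0, -10, 1, 0, 0, 0, 0, 0, -10, 1, 0, 0, 0, 0, 0, -10, 1])

```text
time: 19.35
tool_pos: [0.4907, 0.2618, 0.1712]
ee_rot: [3.141, -0.0, -2.921]
wrist_force: [0.8, -0.6, -0.3]
width: 0.0117
finger_force: 30.0
```

```bash
python3 go.py .4907 -.0405 .155;  python3 -c "
from meas import *
cv2.imwrite('pics/p3.png',cv2.resize(s['image'][80:200,140:260],None,fx=4.5,fy=4.5,interpolation=2)[:,:,::-1])
a=cv2.cvtColor(cv2.imread('pics/top0.png'),6)
m=(a<30).astype(np.uint8); m[:,:138]=0;m[:,172:]=0;m[:205]=0;m[243:]=0
m=cv2.morphologyEx(m,cv2.MORPH_OPEN,np.ones((3,3)))
r=cv2.minAreaRect(np.argwhere(m)[:,::-1].astype(np.float32));b=cv2.boxPoints(r);w=np.array([onz(t,*p,.008) for p in b]);print(r,w.round(4),w.mean(0))
p=robot.get_obs()['tool_pos'];print(p)
for dz in(.01,-.03,-.062):print(proj(s,p+[0,0,dz]))
"
```

```text
rotvec [ 0. -0. -0.] shift cm [  6.61 -29.5    1.62] q [ 0.39  0.11  1.41  0.    1.62 -1.4 ] 19.35
((154.558837890625, 225.76473999023438), (22.313274383544922, 22.55581283569336), 14.03624439239502) [[0.468  0.3045 0.008 ]
 [0.5383 0.2897 0.008 ]
 [0.5218 0.2198 0.008 ]
 [0.4517 0.2351 0.008 ]] [0.49496212 0.26229151 0.008     ]
[0.48984611 0.26143693 0.16954836]
(np.float64(184.80728879763672), np.float64(137.42427107284408))
(np.float64(185.66895448016237), np.float64(148.81821376882127))
(np.float64(186.33780497688585), np.float64(157.66253052228103))
```

View pics/p3.png

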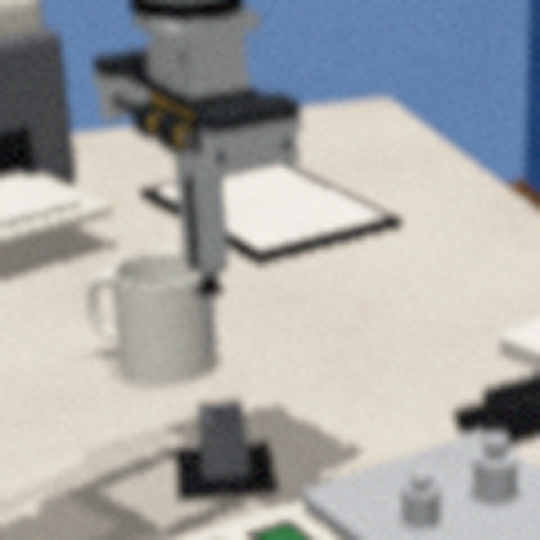

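The picture shows the stylus lifted clear of the stand, with the guard at about (186.4,143.8). That puts the stylus about 3.7 mm in +x from the TCP axis, which agrees with the stand centre. I'll move above the hole with that offset.

Request:
move_arm(deltas=[0, 0, 0, 0.8, -3.5, 0, 1, 0, 0, 0, 1.8, -8, 0, 1, 0, 0, 0, 2.8, -12.5, 0, 1, 0, 0, 0, 3.8, -17, 0, 1, 0, 0, 0, 4.8, -21.5, 0, 1, 0, 0, 0, 5.8, -25.5, 0, 1, 0, 0, 0, 6.6, -28.5, 0, 1, 0, 0, 0, 6.9, -29.4, 0, 1])

```text
time: 20.25
tool_pos: [0.4865, -0.0427, 0.1697]
ee_rot: [3.141, -0.003, -2.925]
wrist_force: [-0.1, 0.5, -0.8]
width: 0.0114
finger_force: 30.0
```

Request:
move_arm(deltas=[0, 0, 0, 0, 0, 1.5, 1, 0, 0, 0, 0, 0, 3, 1, 0, 0, 0, 0, 0, 4, 1, 0, 0, 0, 0, 0, 4, 1, 0, 0, 0, 0, 0, 4, 1])

```text
time: 20.75
tool_pos: [0.4876, -0.0396, 0.1313]
ee_rot: [3.141, -0.001, -2.921]
wrist_force: [0.0, -0.0, -0.6]
width: 0.0114
finger_force: 30.0
```

```bash
python3 go.py .487 -.0405 .12;  python3 -c "
from meas import *
cv2.imwrite('pics/p4.png',cv2.resize(s['image'][170:250,180:280],None,fx=7,fy=7,interpolation=2)[:,:,::-1])
p=robot.get_obs()['tool_pos'];print(p)
for dz in(-.0,-.015,-.062):print(proj(s,p+[0.0037,0,dz]))
print(proj(s,(.4907,-.0405,.05)))
"
```

```text
rotvec [ 0.001 -0.001  0.001] shift cm [ 0.08 -0.08  1.13] q [-0.2  -0.02  1.63  0.    1.53 -1.99] 20.75
[ 0.48818953 -0.03985904  0.13233636]
(np.float64(218.28790505897317), np.float64(193.86568413773387))
(np.float64(218.42729374036796), np.float64(198.69519990227712))
(np.float64(218.8504185413043), np.float64(213.35555737207372))
(np.float64(218.70380591216855), np.float64(219.7055378858494))
```

View pics/p4.png

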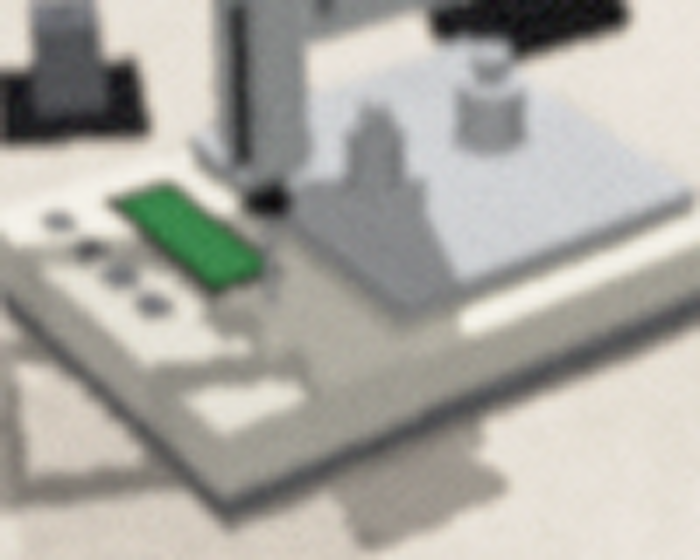

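The guard at (218.3,198.4) and tip at about (218.6,212) line up with the projected hole at (218.7,219.7). I'll descend slowly.

Request:
move_arm(deltas=[0, 0, 0, 0.1, -0.1, 0.4, 1, 0, 0, 0, 0.1, -0.1, 0.8, 1, 0, 0, 0, 0.1, -0.1, 1.2, 1, 0, 0, 0, 0.1, -0.1, 1.6, 1, 0, 0, 0, 0.1, -0.1, 1.9, 1, 0, 0, 0, 0.1, -0.1, 2.2, 1, 0, 0, 0, 0.1, -0.1, 2.4, 1, 0, 0, 0, 0.1, -0.1, 2.4, 1])

```text
time: 21.65
tool_pos: [0.4867, -0.0413, 0.1073]
ee_rot: [3.141, -0.001, -2.921]
wrist_force: [-0.1, 0.7, -1.5]
width: 0.0115
finger_force: 30.0
```

Request:
move_arm(deltas=[0, 0, 0, 0, 0, 0.3, 1, 0, 0, 0, 0, 0, 0.6, 1, 0, 0, 0, 0, 0, 0.8, 1, 0, 0, 0, 0, 0, 1.0, 1, 0, 0, 0, 0, 0, 1.2, 1, 0, 0, 0, 0, 0, 1.2, 1, 0, 0, 0, 0, 0, 1.2, 1])

```text
time: 22.35
tool_pos: [0.487, -0.0413, 0.096]
ee_rot: [3.142, 0.0, -2.921]
wrist_force: [-1.2, 0.8, 2.0]
width: 0.0114
finger_force: 30.0
```

Contact with the switch at the expected depth. Pressing on.

Request:
move_arm(deltas=[0, 0, 0, 0, 0, 0.2, 1, 0, 0, 0, 0, 0, 0.4, 1, 0, 0, 0, 0, 0, 0.5, 1, 0, 0, 0, 0, 0, 0.6, 1, 0, 0, 0, 0, 0, 0.7, 1, 0, 0, 0, 0, 0, 0.7, 1, 0, 0, 0, 0, 0, 0.7, 1])

```text
time: 23.05
tool_pos: [0.4873, -0.0414, 0.0902]
ee_rot: [-3.141, 0.001, -2.921]
wrist_force: [-3.3, 0.5, 9.7]
width: 0.0115
finger_force: 30.0
```

Request:
move_arm(deltas=[0, 0, 0, 0.1, 0, 0.05, 1, 0, 0, 0, 0.1, 0, 0.05, 1, 0, 0, 0, 0.1, 0, 0.05, 1])

```text
time: 23.35
tool_pos: [0.4871, -0.0414, 0.0902]
ee_rot: [-3.141, 0.003, -2.921]
wrist_force: [-2.0, 1.5, 10.5]
width: 0.0116
finger_force: 30.0
```

```bash
python3 -c "
from h import *
for i in range(4):
  s=robot.snapshot('side');o=robot.get_obs(); print(o['wrist_force'].round(2),o['tool_pos'].round(4),o['width'])
t=robot.snapshot('top')
a=cv2.resize(s['image'][150:250,170:290],None,fx=4,fy=4,interpolation=2);b=cv2.resize(t['image'][150:250,180:270],None,fx=3.3,fy=3.3,interpolation=2)
c=np.zeros((400,780,3),np.uint8);c[:,:480]=a;c[:b.shape[0],482:482+b.shape[1]]=b
cv2.imwrite('pics/p5.png',c[:,:,::-1]);print(proj(s,np.array([.4907,-.0405,.050+.026])))"
```

```text
[-1.55  1.29 10.07] [ 0.4871 -0.0414  0.0902] 0.011462472106296267
[-2.62  1.24 10.07] [ 0.4871 -0.0415  0.0902] 0.011844565381688769
[-2.48  1.2   8.87] [ 0.4871 -0.0415  0.0902] 0.011350803859850347
[-2.35  0.57 10.62] [ 0.4871 -0.0415  0.0902] 0.01175064711755865
(np.float64(218.47247927504608), np.float64(211.84068253423882))
```

View pics/p5.png

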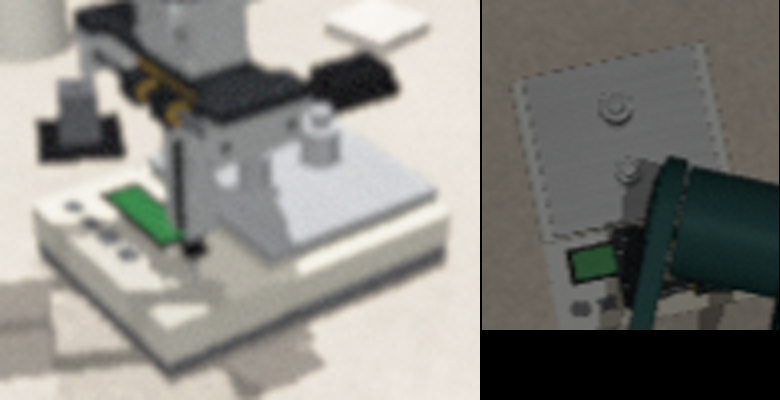

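The guard sits at (218.5,212), about 26 mm above the deck, so the tip is about 21 mm down, which is the switch's full travel. It has reached a hard stop at about 10 N, and both weights stand on the pan.

```bash
python3 -c "
from bench import robot
print(robot.close_job())"
```

```text
the job is handed in; nothing more can be done
None
```

The job is handed in: the 200 g and 100 g weights are standing released on the pan, and the gripped stylus is holding the calibration switch down at its stop with about 10 N. The robot's clock was at about 24 s.

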